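Seat the collar-stay tin in its well

ROBOT

A 6-joint arm with a two-finger parallel gripper is mounted at the origin on the work surface. World frame = base frame: x ahead of the robot, y to its left, z up, the work surface at z = 0. Lengths are in mm, angles in rad, forces in N, time in s.
With the tool pointing down it reaches from about 325 to 775 mm from the base axis. Payload 5.5 kg.
Tool frame: the origin (TCP) lies midway between the tips of the shut fingers; the grasp point (between the pads) lies 19 mm behind it; z points along the fingers, y is the line along which they close (so a half turn about z gives the same grasp; the last joint's range is limited). The gripper opens to 85 mm and grips with 20 to 120 N. Pads are 22 mm wide; open, the fingers measure 114 mm over their backs; the gripper's body (76 mm by 85 mm) begins 54 mm behind the grasp point. The pads swing forward as they close: fully open they stand 13 mm farther back than shut.
Start: joints at [-1.217, 0.091, 1.231, -0, 1.82, -0.057], TCP at [239.607, -550.095, 231.275] pointing down, gripper open.
Joint ranges: [-2.87, 2.87], [-0.86, 2.18], [0.17, 2.46], [-1.51, 4.65], [0.06, 2.69], [-2.65, 2.65]. Speed limits (rad/s): [2.57, 2.57, 3.01, 3.14, 3.14, 3.14].

INTERFACE

Orientations are given as a unit quaternion [x, y, z, w].
In Python, from cell import telemetry, eyes, job, nets gives the robot as it stands.
- The arm moves only by the shell command python3 -m jog 'ROWS' [FORCE]. ROWS is JSON, a list of rows, each a list of 5 numbers: the opening in per cent of the stroke, from 0 (shut) to 100 (fully open), then the shift along the tool's x, y, z in m, then the turn about the tool's z in rad. A call has 1 to 8 rows; each row shifts and turns the commanded pose from where the row before left it, along the tool's axes as they then stand; what a row does not reach is not made up. A row lasts 1/10 s, in which the tool goes at most 50 mm and 8.59 degrees, less where a joint would pass 70% of its speed; a pose out of reach is approached as far as the arm can. A call with a gripper value outside its range is refused whole. The fingers move at their own pace and stop on an object; FORCE is the grip in N (left out, the last holds). Time passes only in rows, so rows that do not move let the fingers close. It gives the time, the measured TCP pose, the force, the opening and the grip force at its end, in the units of the state.
- telemetry.get_obs(): the state, without advancing time (a new reading comes with each control period).
- eyes.capture(name): name is "side" or "top"; returns the picture (480x640x3 uint8, blue, green, red); there is no depth.
- eyes.camera_info(name): a dict with "fx", "fy", "cx", "cy" (pixels), "extrinsics" (4x4, takes a point from world to camera coordinates). Camera axes: x right, y down, z forward; pixel columns grow to the right and rows downward; lengths in mm; the calibration is good to about 2 mm. A picture is of the moment at which its call begins. camera_info takes no time and is no camera call.
- job.hand_in(): hands the job in; it is judged then, once.
Trained networks look in the newest picture that a camera, given by its name, has taken for a name from the list of things; names that differ only in an ending like _2 or _b are one class to them, and where a whole thing is asked for, a point or a joint stands for the part that bears it (a point fixed in the world has none). Each returns a list of dicts, best first, with "conf" (0 to 1); they miss things now and then, are a little off and sometimes report something else, mostly with a low value. They report only what shows in the picture. A call takes as long as a camera call.
- nets.trace(camera, target): "mask" (480x640 bool, what is visible of it) and "extent" ([centre column, centre row, width, height] in pixels, round what is visible of it).
The state is a dict: "clock": time; "joint_pos": joint angles; "joint_vel": joint speeds; "effort": joint torques, N m; "tool_pos": TCP position; "orientation": TCP orientation; "ft_force": force on the tool from outside, world axes, zero at the start; "torque": the same for the moment, N m; "opening": finger opening in mm; "grasp_force": force on a finger pad.
Only numpy, scipy, OpenCV 4.12 (cv2) and the standard library are available. Lean on these libraries where they do the work, as an engineer would, in place of code of your own. Each camera call takes 0.05 s, during which the arm holds its last target. There are 200 camera calls.

TASK

Put the oblong steel collar-stay tin away: lower it, lid up, into the oblong well of the cedar organiser board so that it lies flat on the well's floor and square with the well, and let go. Do not drop it in, and leave the round tin and the ceramic owl standing where they are.

Things in the scene. Friction and masses are not known exactly. Their poses are not given: they have to be found in the camera images.
- tin: Oblong stainless steel collar-stay tin, shut, standing loose on the shelf, lid up: 84 mm long (its x axis), 48 mm wide (its y axis), 34 mm high, about 120 g. Origin: centre of its underside, z up. Grip it across the 48 mm width, by its upper half so that the fingertips stay above the organiser board.
- well (a point): Middle of the floor of the oblong well in the cedar organiser board (fixed flat on the shelf, 140 x 210 x 20 mm, turned any way). Well: 100 mm along this point's x, 64 mm along its y, 12 mm deep; floor 8 mm above the shelf. The tin's long side goes along x, either way round, 8 mm spare each side. The board's middle is 53 mm off along +y; an empty round well, not for this tin, 103 mm along +y.
- round_tin: Round stainless steel tin, 68 mm across and 30 mm high, a bystander loose on the shelf. Origin: centre of its underside.
- owl: White ceramic owl figurine, 52 mm across and 74 mm high, a bystander loose on the shelf. Origin: centre of its underside. A black watch case, a frosted jar and a shoe horn lie farther from the robot, beyond x = 0.76 m, out of the way.

How it is judged:
By the outcome, as a careful person would: the job done as asked, in the order asked, and still so for the second after the job is handed in, with the robot touching nothing.
It also fails if it takes over 34 s, if anything falls off the work surface, if the arm or the gripper's body presses on something with over 40 N, if the wrist force passes 120 N, or if a joint passes its speed limit or range.

## Working session

There is one attempt and no reset: what is moved stays moved. The work goes in short steps, Python scripts to look and compute and a shell command to move; the robot and the scene stay as the last step left them, time stands still between calls to the robot, and variables do not carry over. Pictures are saved under pics/ and viewed, at most 10 in all, crops included, and the job is handed in when it is done.

```bash
mkdir -p pics; ls; python3 - <<'E'
from cell import telemetry, eyes, job, nets
import cv2, numpy as np
o=telemetry.get_obs(); print({k:np.round(v,3).tolist() for k,v in o.items()})
for c in ("top","side"):
    cv2.imwrite(f"pics/{c}0.png",eyes.capture(c)); i=eyes.camera_info(c)
    print(c,i["fx"],i["fy"],i["cx"],i["cy"],np.round(i["extrinsics"],3).tolist())
    for t in ("tin","well","round_tin","owl"):
        print(t,[(round(float(r["conf"]),2),np.round(r["extent"]).tolist(),int(r["mask"].sum())) for r in nets.trace(c,t)][:3])
E
```

```text
pics
{'clock': 0.0, 'joint_pos': [-1.217, 0.092, 1.232, 0.0, 1.82, -0.057], 'joint_vel': [-0.001, -0.001, 0.001, -0.0, 0.0, 0.0], 'effort': [-0.0, -45.873, -41.803, -0.0, 0.012, 0.0], 'tool_pos': [239.517, -549.811, 230.15], 'orientation': [0.979, 0.204, -0.0, -0.001], 'ft_force': [0.479, 0.083, -0.447], 'torque': [-0.019, -0.048, -0.016], 'grasp_force': 0.0, 'opening': 85.358}
top 455.4538176822265 455.4538176822265 315.20638021124165 240.7100307845085 [[-0.013, -1.0, -0.002, 54.655], [-0.98, 0.013, -0.197, 539.635], [0.197, -0.001, -0.98, 690.738], [0.0, 0.0, 0.0, 1.0]]
tin [(0.88, [460.0, 190.0, 56.0, 57.0], 1455)]
well [(0.57, [187.0, 248.0, 144.0, 140.0], 10091)]
round_tin [(0.64, [348.0, 221.0, 36.0, 43.0], 1308)]
owl [(0.66, [460.0, 311.0, 34.0, 30.0], 887)]
side 448.9712777920915 448.9712777920915 323.6260798431432 247.64070460011052 [[-0.937, -0.348, 0.018, 506.451], [-0.262, 0.667, -0.697, 157.713], [0.231, -0.659, -0.716, 666.638], [0.0, 0.0, 0.0, 1.0]]
tin []
well [(0.61, [262.0, 392.0, 151.0, 169.0], 16183)]
round_tin [(0.78, [303.0, 242.0, 37.0, 39.0], 1181)]
owl [(0.61, [412.0, 193.0, 24.0, 36.0], 859)]
```

View pics/top0.png

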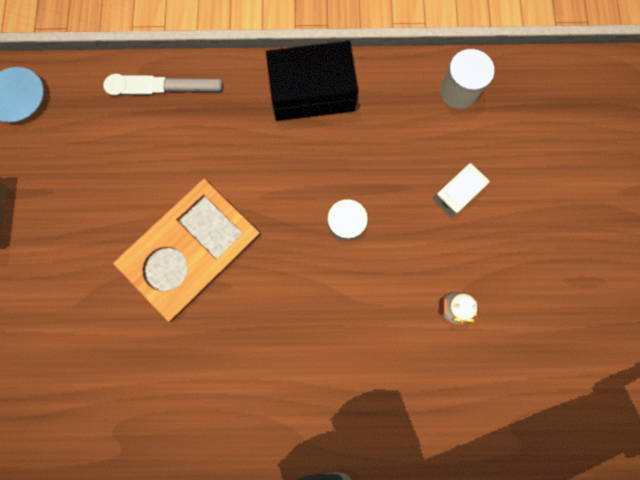

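View pics/side0.png

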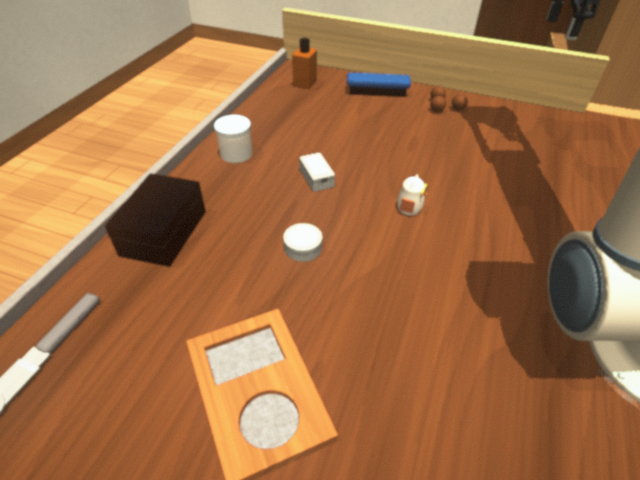

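The top view shows the tin's lid centred near (464,187), the board's corners at (205,180), (259,233), (169,320) and (114,264), and the oblong well near (210,227). The round tin is at (348,219) and the owl at (460,308). The side view agrees, with the tin at (317,170).

```bash
cat > h.py <<'E'
from cell import telemetry, eyes, job, nets
import cv2, numpy as np
from scipy.spatial.transform import Rotation as R
def bp(c,uv,z):
    i=eyes.camera_info(c);E=np.array(i["extrinsics"]);uv=np.atleast_2d(uv).astype(float)
    d=np.c_[(uv[:,0]-i["cx"])/i["fx"],(uv[:,1]-i["cy"])/i["fy"],np.ones(len(uv))]@E[:3,:3]
    o=-E[:3,:3].T@E[:3,3]
    return (o+d*((z-o[2])/d[:,2])[:,None])[:,:2]
def proj(c,p):
    i=eyes.camera_info(c);E=np.array(i["extrinsics"]);q=np.atleast_2d(p)@E[:3,:3].T+E[:3,3]
    return np.c_[q[:,0]/q[:,2]*i["fx"]+i["cx"],q[:,1]/q[:,2]*i["fy"]+i["cy"]]
def rect(c,mask,z):
    n,l,s,_=cv2.connectedComponentsWithStats(mask.astype(np.uint8)); k=1+np.argmax(s[1:,4])
    cs,_=cv2.findContours((l==k).astype(np.uint8),cv2.RETR_EXTERNAL,cv2.CHAIN_APPROX_NONE)
    P=bp(c,max(cs,key=len)[:,0],z).astype(np.float32); (x,y),(w,h),a=cv2.minAreaRect(P)
    if w<h: w,h,a=h,w,a+90
    return np.round([x,y,w,h,(a+90)%180-90],1)
E
python3 - <<'E'
from h import *
for c in ("top","side"):
    im=eyes.capture(c); hsv=cv2.cvtColor(im,cv2.COLOR_BGR2HSV)
    w=nets.trace(c,"well")[0]["mask"]; print(c,"board",rect(c,w,20))
    t=nets.trace(c,"tin")
    m=np.zeros((480,640),bool); e=t[0]["extent"] if t else [317,171,40,44]
    x,y,ww,hh=[int(v) for v in e]; m[y-hh//2-3:y+hh//2+3,x-ww//2-3:x+ww//2+3]=1
    for th in (140,170,190): print(" tin",th,rect(c,m&(hsv[...,2]>th)&(hsv[...,1]<70),34))
    b=cv2.dilate(w.astype(np.uint8),np.ones((5,5)))>0
    gr=b&(hsv[...,1]<70); gr=cv2.morphologyEx(gr.astype(np.uint8),cv2.MORPH_CLOSE,np.ones((5,5)))
    n,l,s,ce=cv2.connectedComponentsWithStats(gr)
    for k in range(1,n):
        if s[k,4]>300: print(" well floor",s[k,4],ce[k].round(),rect(c,l==k,8))
    print(" round",rect(c,nets.trace(c,"round_tin")[0]["mask"],15)[:2],"owl",rect(c,nets.trace(c,"owl")[0]["mask"],37)[:2])
E
```

```text
top board [536.9 266.7 210.8 145.9 -45.1]
 tin 140 [ 634.6 -207.5   83.7   48.1  -47.9]
 tin 170 [ 634.7 -207.5   83.6   48.1  -47.9]
 tin 190 [ 635.1 -207.9   82.2   47.5  -48.5]
 well floor 1917 [210. 227.] [577.2 231.7  96.4  61.7  45.2]
 well floor 1420 [166. 269.] [503.6 305.5  73.   70.4   2.5]
 round [584.4  -8.8] owl [ 430.1 -182.7]
side board [535.2 270.5 216.5 140.6 -45.3]
 tin 140 [ 633.2 -204.2   89.4   49.5  -48.4]
 tin 170 [ 633.8 -205.7   86.4   48.3  -48.4]
 tin 190 [ 633.7 -206.3   85.7   47.6  -48.4]
 well floor 2425 [244. 355.] [577.1 227.7  98.7  57.6  44.5]
 well floor 2451 [269. 421.] [504.  301.9  73.   70.5  22.7]
 round [584.1  -8.8] owl [ 429.  -183.1]
```

```bash
python3 -m jog '[[100,0,0,0,0.139],[100,0,0,0,0.139],[100,0,0,0,0.139],[100,0,0,0,0.139],[100,0,0,0,0.139],[100,0,0,0,0.139],[100,0,0,0,0.139],[100,0,0,0,0.139]]' 40
python3 -m jog '[[100,0,0,0,0.139],[100,0,-0.04,0,0],[100,0,-0.04,0,0],[100,0,-0.04,0,0],[100,0,-0.04,0,0],[100,0,-0.04,0,0],[100,0,-0.04,0,0],[100,0,-0.04,0,0]]'
python3 -m jog '[[100,0,-0.04,0,0],[100,0,-0.04,0,0],[100,0,-0.04,0.02,0],[100,0.008,-0.04,0.03,0],[100,0,-0.04,0.03,0],[100,0,-0.03,0,0],[100,0,0,0,0],[100,0,0,0,0]]'
cat >> h.py <<'E'
def go(x,y,yaw):
    o=telemetry.get_obs(); M=R.from_quat(o["orientation"]).as_matrix(); p=np.array(o["tool_pos"])
    cy=np.degrees(np.arctan2(M[1,0],M[0,0])); d=np.array([x-p[0],y-p[1],0])
    print("t",round(o["clock"],2),"pos",p.round(1),"yaw",cy.round(2),"tilt",np.degrees(np.arccos(-M[2,2])).round(2),"shift tool",(M.T@d).round(1),"turn",np.radians(-((yaw-cy+180)%360-180)).round(4),"open",o["opening"],"grip",o["grasp_force"],"q",np.round(o["joint_pos"],2))
E
python3 -c "
from h import *
go(634.4,-207,-48.2)"
```

```text
clock: 1.8
tool_pos: [239.6, -550.1, 231.3]
orientation: [0.938, -0.346, -0.0, 0.0]
ft_force: [-0.9, -0.2, -0.8]
opening: 85.5
grasp_force: 0.0
clock: 2.6
tool_pos: [449.2, -362.0, 231.5]
orientation: [0.913, -0.408, 0.0, 0.0]
ft_force: [-0.7, 0.1, -0.4]
opening: 85.2
grasp_force: 0.0
clock: 3.4
tool_pos: [624.6, -215.7, 151.6]
orientation: [0.913, -0.407, -0.0, 0.0]
ft_force: [0.3, -0.5, 0.7]
opening: 85.4
grasp_force: 0.0
t 3.4 pos [ 624.6 -215.7  151.6] yaw -48.07 tilt 0.03 shift tool [  0.1 -13.1  -0. ] turn 0.0023 open 85.38714904190472 grip 0.0 q [-0.38  0.25  1.19 -0.    1.7   2.03]
```

```bash
python3 -m jog '[[100,0,-0.013,0,0],[100,0,0,0.03,0],[100,0,0,0.03,0],[100,0,0,0.03,0],[100,0,0,0.02,0],[100,0,0,0.015,0],[100,0,0,0.0126,0],[100,0,0,0,0]]'
python3 - <<'E'
from h import *
go(634.4,-207,-48.2)
cv2.imwrite("pics/a.png",np.hstack([cv2.resize(eyes.capture(c)[y:y+160,x:x+160],(400,400)) for c,x,y in(("top",380,110),("side",240,90))]))
E
```

```text
clock: 4.2
tool_pos: [633.2, -207.3, 12.5]
orientation: [0.913, -0.408, -0.001, 0.0]
ft_force: [-0.7, 0.7, 1.0]
opening: 85.3
grasp_force: 0.0
t 4.2 pos [ 633.2 -207.3   12.5] yaw -48.18 tilt 0.13 shift tool [ 0.5 -1.1 -0. ] turn 0.0004 open 85.25708675406895 grip 0.0 q [-0.37  0.33  1.35  0.    1.47  2.04]
```

View pics/a.png

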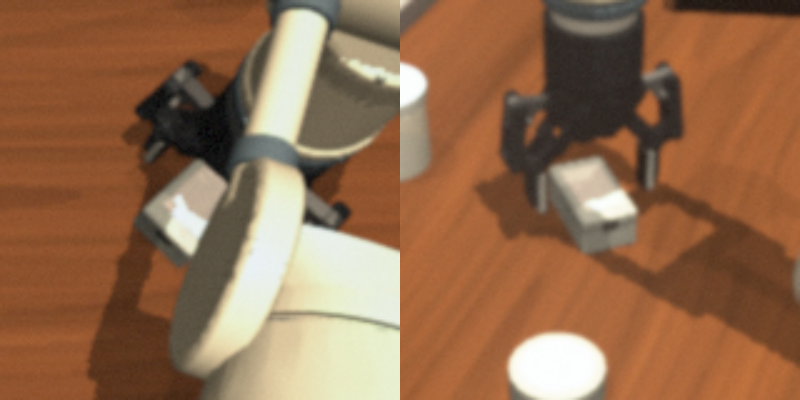

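The crop shows both open fingers straddling the tin (side view: fingers near (540,190) and (650,170), lid centre near (593,190)), square and centred. I'll raise 2 mm and close.

```bash
python3 -m jog '[[100,0,0,-0.002,0],[0,0,0,0,0],[0,0,0,0,0],[0,0,0,0,0],[0,0,0,0,0],[0,0,0,0,0],[0,0,0,0,0],[0,0,0,0,0]]' 40
python3 -c "
from h import *
go(634.4,-207,-48.2)"
```

```text
clock: 5.1
tool_pos: [634.5, -207.4, 16.9]
orientation: [0.913, -0.408, 0.001, -0.0]
ft_force: [-0.5, 0.3, 5.5]
opening: 46.9
grasp_force: 43.5
t 5.1 pos [ 634.5 -207.4   16.9] yaw -48.14 tilt 0.08 shift tool [-0.4 -0.2 -0. ] turn 0.0011 open 46.90638447155302 grip 43.5286545753479 q [-0.37  0.33  1.34  0.    1.47  2.04]
```

```bash
python3 -m jog '[[0,0,0,-0.01,0],[0,0,0,-0.02,0],[0,0,0,-0.03,0],[0,0,0,-0.03,0],[0,0,0,-0.02,-0.1],[0,0,0,0,-0.139],[0,0,0,0,-0.139],[0,0,0,0,-0.139]]'
python3 -m jog '[[0,0,0,0,-0.139],[0,0,0,0,-0.139],[0,0,0,0,-0.139],[0,0,0,0,-0.139],[0,0,0,0,-0.139],[0,0,0,0,-0.139],[0,0,0,0,-0.139],[0,0,0,0,-0.139]]'
python3 -c "
from h import *
go(576,230.5,45)"
```

```text
clock: 5.9
tool_pos: [633.7, -207.2, 125.8]
orientation: [0.987, -0.158, -0.001, -0.0]
ft_force: [0.4, 0.1, -0.4]
opening: 46.9
grasp_force: 42.9
clock: 6.7
tool_pos: [633.6, -207.2, 125.5]
orientation: [0.922, 0.387, -0.001, -0.001]
ft_force: [0.8, -0.1, -0.9]
opening: 47.1
grasp_force: 42.9
t 6.7 pos [ 633.6 -207.2  125.5] yaw 45.52 tilt 0.09 shift tool [ 2.720e+02 -3.478e+02  3.000e-01] turn 0.009 open 47.060632879119176 grip 42.893341183662415 q [-0.37  0.28  1.21 -0.    1.66  0.41]
```

```bash
python3 -m jog '[[0,0.01,-0.013,0,0.009],[0,0.02,-0.026,0,0],[0,0.026,-0.033,0,0],[0,0.026,-0.033,0,0],[0,0.026,-0.033,0,0],[0,0.026,-0.033,0,0],[0,0.026,-0.033,0,0],[0,0.026,-0.033,0,0]]'
python3 -m jog '[[0,0.026,-0.033,0,0],[0,0.026,-0.033,0,0],[0,0.020,-0.026,0.01,0],[0,0.010,-0.013,0.02,0],[0,0.004,-0.006,0.025,0],[0,0,0,0.01,0],[0,0,0,0,0]]'
python3 - <<'E'
from h import *
go(576,230.5,45)
cv2.imwrite("pics/b.png",np.hstack([cv2.resize(eyes.capture(c)[y:y+200,x:x+200],(400,400)) for c,x,y in(("top",100,130),("side",160,270))]))
E
```

```text
clock: 7.5
tool_pos: [598.7, 93.5, 125.8]
orientation: [0.925, 0.38, -0.001, -0.0]
ft_force: [0.4, -0.5, -1.0]
opening: 46.9
grasp_force: 42.9
clock: 8.2
tool_pos: [581.1, 230.6, 58.5]
orientation: [0.925, 0.38, -0.003, -0.0]
ft_force: [-0.9, -0.0, -1.3]
opening: 46.8
grasp_force: 42.9
t 8.2 pos [581.1 230.6  58.5] yaw 44.69 tilt 0.29 shift tool [-3.8 -3.5  0. ] turn -0.0054 open 46.76395929796141 grip 42.88051664829254 q [ 0.32  0.2   1.42 -0.    1.53  1.11]
```

View pics/b.png

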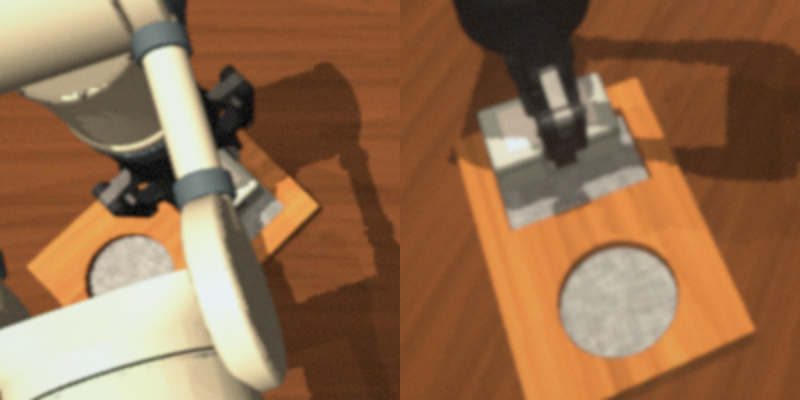

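The tin hangs level above the well, about square with the board (side crop: lid edge (478,112)–(600,73), round well at (618,300)). I'll shift onto the estimated centre and lower some, then check with a projected wireframe.

```bash
python3 -m jog '[[0,-0.002,-0.002,0.005,-0.005],[0,-0.002,-0.0015,0.007,0],[0,0,0,0,0],[0,0,0,0,0]]'
python3 - <<'E'
from h import *
go(576,230.5,45)
o=telemetry.get_obs();p=np.array(o["tool_pos"])
def box(cx,cy,yaw,L,W,zs):
    a=np.radians(yaw);x=np.array([np.cos(a),np.sin(a)]);y=np.array([-x[1],x[0]])
    return [np.array([[*(np.array([cx,cy])+s*L/2*x+t*W/2*y),z] for s,t in((1,1),(1,-1),(-1,-1),(-1,1))]) for z in zs]
im=eyes.capture("side");S=5;x0,y0=170,290
cr=cv2.resize(im[y0:y0+120,x0:x0+160],None,fx=S,fy=S,interpolation=cv2.INTER_CUBIC)
zb=p[2]-15.5
for b,col in((box(p[0],p[1],45,84,48,[zb,zb+34]),(0,255,0)),(box(576,230.5,45,100,64,[8,20]),(255,0,255))):
    for q in b:
        pts=((proj("side",q)-[x0,y0])*S+S/2).astype(np.int32); cv2.polylines(cr,[pts],True,col,1)
cv2.imwrite("pics/c.png",cr)
E
```

```text
clock: 8.7
tool_pos: [577.1, 230.8, 49.0]
orientation: [0.924, 0.382, -0.0, -0.0]
ft_force: [-0.7, 0.1, -1.0]
opening: 46.6
grasp_force: 42.9
t 8.7 pos [577.1 230.8  49. ] yaw 44.95 tilt 0.02 shift tool [-1.  -0.6  0. ] turn -0.0009 open 46.580721379414385 grip 42.88025915622711 q [ 0.33  0.19  1.45 -0.    1.51  1.11]
```

View pics/c.png

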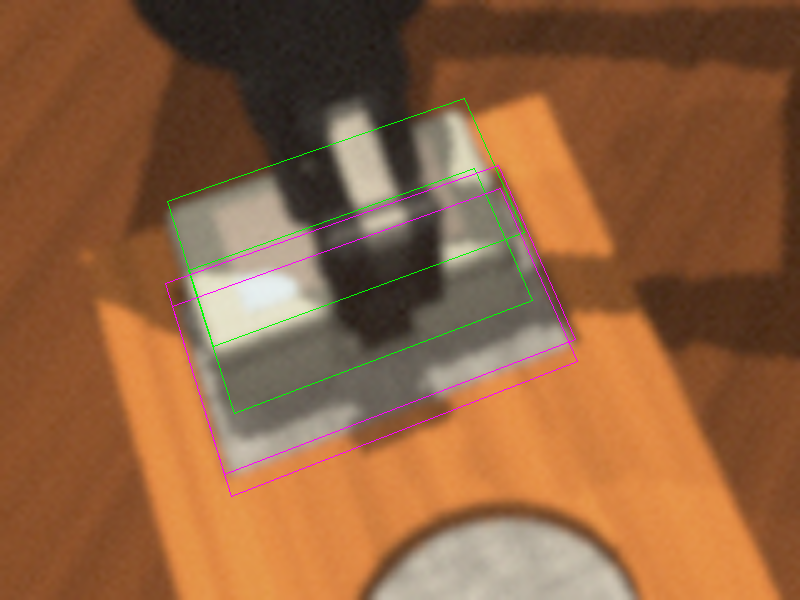

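The wireframe fits: the well rim near edge at (225,474)–(575,340) and the tin lid edges match within about 2 mm, square with the well. I'll lower in stages and watch the force.

```bash
python3 -m jog '[[0,-0.001,-0.0005,0.005,0],[0,0,0,0.006,0],[0,0,0,0.005,0],[0,0,0,0.003,0],[0,0,0,0,0],[0,0,0,0,0]]'
python3 -m jog '[[0,0,0,0.001,0],[0,0,0,0.001,0],[0,0,0,0,0]]'
python3 -m jog '[[0,0,0,0.001,0],[0,0,0,0,0],[0,0,0,0,0]]'
```

```text
clock: 9.35
tool_pos: [576.2, 230.7, 30.0]
orientation: [0.924, 0.382, -0.0, -0.0]
ft_force: [0.8, -0.6, -1.2]
opening: 47.0
grasp_force: 42.9
clock: 9.65
tool_pos: [576.2, 230.7, 28.0]
orientation: [0.924, 0.382, -0.0, -0.0]
ft_force: [-0.5, -0.5, -0.8]
opening: 47.2
grasp_force: 42.9
clock: 9.95
tool_pos: [576.2, 230.7, 27.1]
orientation: [0.924, 0.382, -0.0, -0.0]
ft_force: [-0.2, -0.0, -0.2]
opening: 47.0
grasp_force: 42.9
```

```bash
python3 -m jog '[[0,0,0,0.001,0],[0,0,0,0,0],[0,0,0,0,0]]'
python3 -m jog '[[0,0,0,0.001,0],[0,0,0,0,0],[0,0,0,0,0]]'
python3 - <<'E'
from h import *
im=eyes.capture("side")
cv2.imwrite("pics/d.png",cv2.resize(im[270:420,170:330],(640,600),interpolation=cv2.INTER_CUBIC))
E
```

```text
clock: 10.25
tool_pos: [576.2, 230.7, 26.0]
orientation: [0.924, 0.382, -0.0, -0.0]
ft_force: [-0.3, 0.8, -1.2]
opening: 46.7
grasp_force: 42.9
clock: 10.55
tool_pos: [576.2, 230.7, 25.0]
orientation: [0.924, 0.382, -0.0, 0.0]
ft_force: [-0.1, -1.1, -0.8]
opening: 47.0
grasp_force: 42.9
```

View pics/d.png

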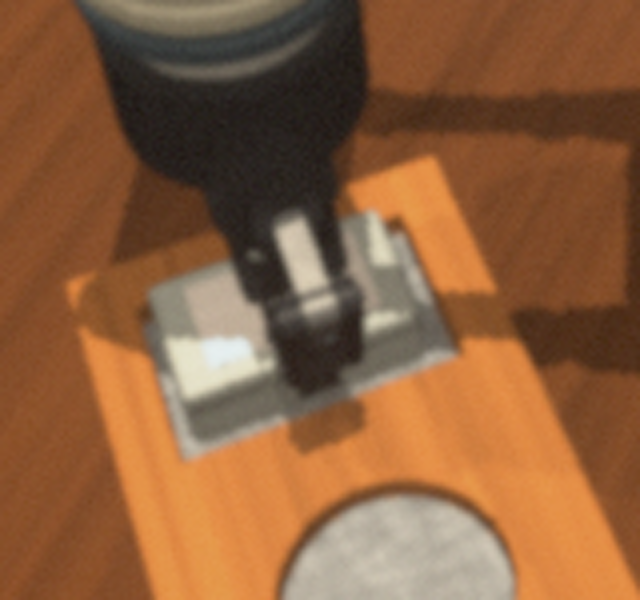

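The tin sits inside the well, with a gap on both ends (well corners near (183,458) and (457,352)) and in front. No contact yet; continuing in half-millimetres.

```bash
for i in 1; do python3 -m jog '[[0,0,0,0.0005,0],[0,0,0,0,0],[0,0,0,0,0]]' | grep -E 'pos|force'; done
python3 -m jog '[[0,0,0,0.0005,0],[0,0,0,0,0],[0,0,0,0,0]]' | grep -E 'pos|force'
python3 -m jog '[[0,0,0,0.0005,0],[0,0,0,0,0],[0,0,0,0,0]]' | grep -E 'pos|force'
```

```text
tool_pos: [576.3, 230.7, 24.9]
ft_force: [-1.4, -0.1, 0.7]
grasp_force: 43.2
tool_pos: [576.3, 230.7, 24.9]
ft_force: [-2.3, -0.4, 5.6]
grasp_force: 43.6
tool_pos: [576.3, 230.7, 24.9]
ft_force: [-3.0, -1.3, 7.2]
grasp_force: 43.8
```

Contact at z 24.9, as expected (16.9 + 8). Release and rise.

```bash
python3 -m jog '[[60,0,0,0,0],[70,0,0,0,0],[80,0,0,0,0],[90,0,0,0,0],[90,0,0,0,0],[90,0,0,0,0]]'
python3 -m jog '[[90,0,0,-0.01,0],[90,0,0,-0.02,0],[90,0,0,-0.03,0],[90,0,0,-0.04,0],[90,0,0,-0.04,0],[90,-0.03,0.03,-0.02,0],[90,-0.03,0.03,0,0],[90,-0.03,0.03,0,0]]'
python3 -m jog '[[90,-0.03,0.03,0,0],[90,-0.03,0.03,0,0],[90,-0.03,0.03,0,0],[90,-0.03,0.03,0,0],[90,0,0,0,0]]'
python3 - <<'E'
from h import *
ims=[]
for c,x,y in(("top",100,130),("side",160,270)):
    im=eyes.capture(c); hsv=cv2.cvtColor(im,cv2.COLOR_BGR2HSV); ims.append(cv2.resize(im[y:y+200,x:x+200],(400,400)))
    for n in ("tin","round_tin","owl"):
        for r in nets.trace(c,n)[:1]:
            z={"tin":42,"round_tin":15,"owl":37}[n]; print(c,n,round(float(r["conf"]),2),rect(c,r["mask"],z))
cv2.imwrite("pics/e.png",np.hstack(ims))
E
```

```text
clock: 12.1
tool_pos: [576.2, 230.7, 23.4]
orientation: [0.924, 0.382, -0.0, -0.0]
ft_force: [-0.8, -0.4, -0.3]
opening: 76.9
grasp_force: 0.0
clock: 12.9
tool_pos: [576.5, 102.5, 186.2]
orientation: [0.924, 0.383, 0.002, 0.001]
ft_force: [1.1, -0.9, 0.2]
opening: 76.7
grasp_force: 0.0
clock: 13.4
tool_pos: [575.7, -71.3, 184.4]
orientation: [0.925, 0.38, -0.0, 0.001]
ft_force: [0.5, -0.4, -0.9]
opening: 76.8
grasp_force: 0.0
top round_tin 0.56 [584.9  -7.5  70.5  68.2 -45.6]
side tin 0.63 [570.2 239.   85.   65.4  44.7]
side round_tin 0.7 [583.5  -9.4  94.5  68.4 -58.1]
side owl 0.96 [ 428.2 -184.4  123.7   49.1  -89.9]
```

View pics/e.png

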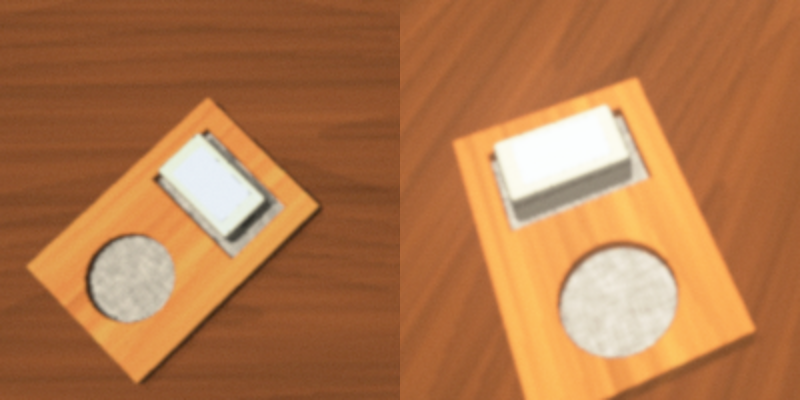

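The top and side crops show the tin lying flat, lid up and square inside the oblong well, with a gap on its sides (top (215,185), side (563,165)). The round tin and owl are where they were.

```bash
python3 -c "
from cell import job
print(job.hand_in())"
```

```text
the job is handed in; nothing more can be done
None
```

The tin was lowered into the oblong well and released, lying flat, lid up and square with it in both camera views; the round tin and owl were not disturbed, and the job was handed in at about 14 s.

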